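# Seat and pull-test a marble-maze post

## Task

Press the post with the orange knob fully home in its wooden block, pushing with less than 30 N. Then prove that it holds: pull the knob straight up with slowly rising force to 10 N, never above 13 N, keep that pull for a second without drawing the post out, and let go, leaving the post fully home. Do not touch the blue-knobbed post or shift the loose things around.

Things in the scene. Friction and masses are not known exactly. Their poses are not given: they have to be found in the camera images.
- knob_center (a point): centre of the orange rubber knob, an upright cylinder 28 mm across and 26 mm tall (the point is half-way up), on top of a 15 mm dowel post. With the post home and no load this point is 65 mm above the underside of the wooden block and 69 mm above the table. Grip it by its sides from above, any yaw. z axis up
- post (a joint): how far the orange-knobbed post stands proud of home, m: 0 = fully home (white collar on the block, a hard stop), 0.020 = highest. It starts 8 to 16 mm proud. It is a tight press fit: it slides down, or up, only under more than about 15 N and stays where it is left
- knob (a joint): stretch of the orange rubber knob on its post, m: 0 at rest, positive when pulled up, negative when pressed down; stiff, about 6 N per mm both ways (10 N is 1.7 mm), at most 6 mm either way. Vertical only
- stand: wooden block of the orange-knobbed post, 46 x 46 x 30 mm high, fixed in the maze. The post has a white collar (30 mm across, 5 mm thick) that rests on the block when home; 17 mm of bare dowel shows between collar and knob. Origin at the centre of its underside (4 mm above the table)
- stand_blue: the same block with a like post that has a blue knob, already home and finished, total height 78 mm; not to be touched. Origin at the centre of the block's underside; at least 120 mm from the orange one
- maze: open cardboard marble-maze tray, 240 mm along its x and 320 mm along its y, floor 4 mm thick, outer and inner walls 35 mm high, fixed to the table; origin under its centre
- strip: loose wooden wall strip 12 x 75 x 22 mm lying in the maze, origin under its centre
- spare: loose bare dowel, 15 mm thick and 50 mm long, lying in the maze, origin under its centre
- marker_white: loose black marker with white cap, 130 mm long, 16 mm thick, lying on the table, origin under its centre
- marker_green: loose black marker with green cap, 130 mm long, 16 mm thick, lying on the table, origin under its centre
- glue: loose small glue jar with red cap, 32 mm across, 85 mm tall, standing on the table, origin under its centre
- eraser: loose white eraser 45 x 22 x 12 mm on the table, origin under its centre

How it is judged:
By the outcome, as a careful person would: the job done as asked, in the order asked, and still so for the second after the job is handed in, with the robot touching nothing.
It also fails if it takes over 64 s, if anything falls off the work surface, if the arm or the gripper's body presses on something with over 40 N, if the wrist force passes 120 N, or if a joint passes its speed limit or range.

## Robot

A 7-joint arm with a two-finger parallel gripper is mounted at the origin on the work surface. World frame = base frame: x ahead of the robot, y to its left, z up, the work surface at z = 0. Lengths are in m, angles in rad, forces in N, time in s.
With the tool pointing down it reaches from about 0.35 to 0.775 m from the base axis. Payload 3.1 kg.
Tool frame: the origin (TCP) lies on the centre line of the jaws, within the pads' length; the fingertips stand finger_overhang ahead of it and the grasp point (between the pads) lies 2 mm behind it (finger_overhang is the distance from the TCP to the fingertips, in m); z points along the fingers, y is the line along which they close (so a half turn about z gives the same grasp; the last joint's range is limited). The gripper opens to 85 mm and grips with 20 to 120 N. Pads are 22 mm wide; open, the fingers measure 114 mm over their backs; the gripper's body (76 mm by 85 mm) begins 54 mm behind the grasp point. The pads swing forward as they close: fully open they stand 13 mm farther back than shut.
Start: joints at [-0.042, 0.311, 0.014, 1.512, -0.004, 1.319, -0.027], TCP at [0.55, 0, 0.248] pointing down, gripper open.
Joint ranges: [-2.7, 2.7], [-0.3, 1.91], [-1.27, 1.3], [0.12, 2.57], [-1.44, 4.58], [0.2, 2.03], [-3.05, 3.05]. Speed limits (rad/s): [2.79, 2.79, 3.14, 3.14, 3.14, 3.14, 3.14].

## Interface

Orientations are given as a unit quaternion [w, x, y, z].
In Python, from plant import goto, move_l, goto_joints, release, close_gripper, pause, solve_ik, read_state, capture, camera_model, MotionError, hand_in, finger_overhang gives the robot as it stands. Calls block until the motion is done:
- goto(position, orientation): joint-space move of the TCP to a pose.
- move_l(position, orientation=None, velocity=0.15, contact_N=None): straight line of the TCP; orientation=None keeps the orientation; velocity is the mean speed in m/s. With contact_N (N) it stops when the force on the tool has changed by that much, and returns True; else False.
- goto_joints(angles): joint-space move.
- release() and close_gripper(f_grip=None): open the fingers fully, or close them until they stop; f_grip is the grip in N (None keeps the last).
- pause(seconds).
- solve_ik(position, orientation): joint angles nearest the present ones, or None.
- read_state(): the state.
- capture(name): name is "scene" or "side" or "wrist"; returns (picture, depth): 420x560x3 uint8, red, green, blue; 420x560 float32, m along the optical axis (not along the pixel's ray), 0 where there is no reading.
- camera_model(name): a dict with "fov_y" (degrees; the focal length in pixels is half the picture's height over the tangent of half this angle, whatever the lens; pixels are square), "cx", "cy" (the principal point, pixels), "dist_coeffs" ([k1, k2, p1, p2, k3] as OpenCV has them; the pictures are not rectified), "world_from_camera" (4x4, takes a point from camera to world coordinates). Camera axes: x right, y down, z forward; pixel columns grow to the right and rows downward; lengths in m; the calibration is good to about 2 mm. A picture is of the moment at which its call begins: read the wrist's pose just before it. camera_model takes no time and is no camera call; for the wrist camera it gives the pose at the moment of the call.
A pose or a line that the arm cannot do raises MotionError and nothing moves.
- hand_in(): hands the job in; it is judged then, once.
The state is a dict: "t": time; "q": joint angles; "joint_vel": joint speeds; "effort": joint torques, N m; "position": TCP position; "ee_rot": TCP orientation; "contact_force": force on the tool from outside, world axes, zero at the start; "moment": the same for the moment, N m; "grip_width": finger opening in m; "finger_force": force on a finger pad.
Only numpy, scipy, OpenCV 4.12 (cv2) and the standard library are available. Lean on these libraries where they do the work, as an engineer would, in place of code of your own. Each camera call takes 0.05 s, during which the arm holds its last target. There are 200 camera calls.

## Working session

There is one attempt and no reset: what is moved stays moved. The work goes in short steps, each a Python script; the robot and the scene stay as the last script left them, time stands still between calls to the robot, and variables do not carry over. Pictures are saved under pics/ and viewed, at most 10 in all, crops included, and the job is handed in when it is done.

```bash
ls; mkdir -p pics; python3 - <<'E'
from plant import *
import cv2,numpy as np
ims=[]
for n in("scene","side"):
    p,d=capture(n); np.savez(f"pics/{n}0.npz",p=p,d=d)
    ims.append(p); cv2.imwrite(f"pics/{n}0.png",p[:,:,::-1])
    m=camera_model(n); print(n,m["fov_y"],m["cx"],m["cy"],m["dist_coeffs"],np.round(m["world_from_camera"],3).tolist())
print(finger_overhang, read_state())
E
```

```text
pics
scene 57.02520288180224 283.2042894172135 208.8408677180397 [-0.02384765  0.          0.          0.          0.        ] [[-0.646, 0.471, -0.601, 1.126], [0.763, 0.413, -0.497, 0.468], [0.014, -0.78, -0.626, 0.656], [0.0, 0.0, 0.0, 1.0]]
side 45.05912846143219 278.94503627019327 209.77936408969248 [-0.14224019  0.          0.          0.          0.        ] [[0.892, -0.351, 0.283, 0.174], [-0.451, -0.667, 0.593, -0.771], [-0.019, -0.657, -0.754, 1.032], [0.0, 0.0, 0.0, 1.0]]
0.017 {'t': 0.1, 'q': array([-0.04168904,  0.31164528,  0.01397992,  1.51288377, -0.00439082,
        1.31922517, -0.02720072]), 'joint_vel': array([ 0.00134118, -0.00056112, -0.00036228, -0.00471851, -0.00116693,
        0.00092739,  0.00065443]), 'effort': array([ 1.58822681e-03, -3.80853546e+01,  1.46967340e-01, -2.31242698e+01,
        1.21570277e-02,  8.10778613e-03,  3.56746978e-05]), 'position': array([5.49379706e-01, 1.28918160e-05, 2.47335102e-01]), 'ee_rot': array([-0.00071937,  0.70707822,  0.70713453, -0.00078599]), 'contact_force': array([-0.11995974, -0.26853308,  0.38530575]), 'moment': array([-0.02178707,  0.03414291, -0.02257211]), 'finger_force': 0.0, 'grip_width': 0.08548616180668253}
```

View pics/scene0.png

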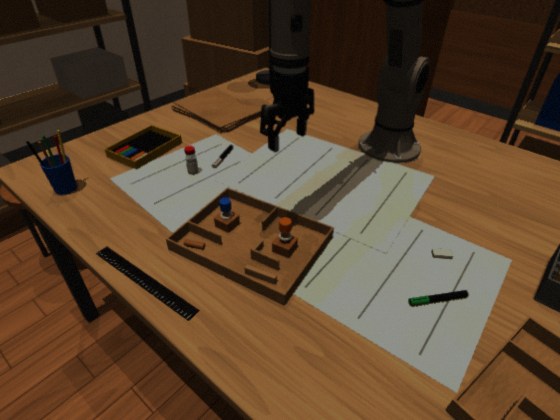

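View pics/side0.png

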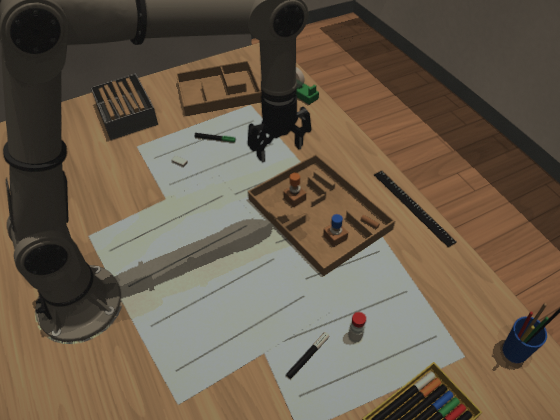

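Scene view: the orange knob is at about (286,226) and the blue one at (226,205). Side view: orange is at about (295,180) and blue at (337,222). Next I triangulate both.

```bash
cat > h.py <<'E'
from plant import *
import cv2,numpy as np
def ray(m,uv):
    f=210/np.tan(np.radians(m["fov_y"])/2)
    K=np.array([[f,0,m["cx"]],[0,f,m["cy"]],[0,0,1]])
    p=cv2.undistortPoints(np.array([[uv]],float),K,np.array(m["dist_coeffs"]))[0,0]
    T=np.array(m["world_from_camera"]); d=T[:3,:3]@[p[0],p[1],1]
    return T[:3,3],d/np.linalg.norm(d)
def tri(rays):
    A=sum(np.eye(3)-np.outer(d,d) for o,d in rays); b=sum((np.eye(3)-np.outer(d,d))@o for o,d in rays)
    x=np.linalg.solve(A,b); return x,[np.linalg.norm(np.cross(x-o,d)) for o,d in rays]
def blob(p,color,win=None):
    h=cv2.cvtColor(p,cv2.COLOR_RGB2HSV)
    lo,hi=((4,190,90),(14,255,255)) if color=="orange" else ((108,150,40),(128,255,255))
    m=cv2.inRange(h,lo,hi)
    if win: w=np.zeros_like(m); w[win[1]:win[3],win[0]:win[2]]=255; m&=w
    n,l,s,c=cv2.connectedComponentsWithStats(m)
    i=1+np.argmax(s[1:,4]); x,y,w,hh,a=s[i]
    r=cv2.minAreaRect(cv2.findContours((l==i).astype(np.uint8),0,2)[0][0])
    return np.array([x+(w-1)/2,y+(hh-1)/2]),c[i],s[i],r
E
python3 - <<'E'
from h import *
W={"orange":{"scene":(265,205,310,245),"side":(280,165,312,195)},"blue":{"scene":(210,190,240,222),"side":(325,208,350,235)}}
for c in W:
    rb=[]
    for n in("scene","side"):
        p=np.load(f"pics/{n}0.npz")["p"]; b=blob(p,c,W[c][n]); print(c,n,b[:3]); rb.append(ray(camera_model(n),b[1]))
    print(tri(rb))
a=np.load("pics/scene0.npz")["p"]; b=np.load("pics/side0.npz")["p"]
a=cv2.resize(a[180:300,160:340],None,fx=4,fy=4)[:,:,::-1]; cv2.imwrite("pics/crop1.png",a)
p,d=capture("wrist"); cv2.imwrite("pics/wrist0.png",p[:,:,::-1])
print(np.round(camera_model("wrist")["world_from_camera"],3))
E
```

```text
orange scene (array([285., 221.]), array([284.72619048, 220.88095238]), array([279, 217,  13,   9,  84], dtype=int32))Traceback (most recent call last):
  File "<stdin>", line 6, in <module>
  File "h.py", line 18, in blob
    i=1+np.argmax(s[1:,4]); x,y,w,hh,a=s[i]
        ~~~~~~~~~^^^^^^^^^
    return _wrapfunc(a, 'argmax', axis=axis, out=out, **kwds)
    return bound(*args, **kwds)
ValueError: attempt to get argmax of an empty sequence
```

Thresholds are off, so I print the HSV values.

```bash
python3 - <<'E'
from h import *
a=np.load("pics/scene0.npz")["p"]; b=np.load("pics/side0.npz")["p"]
for p,u,v in((a,286,224),(b,295,181)):
    h=cv2.cvtColor(p,cv2.COLOR_RGB2HSV)
    for y in range(v-10,v+14,2): print(y,[tuple(map(int,h[y,x])) for x in range(u-10,u+11,4)])
A=cv2.resize(a[180:300,160:340],None,fx=3,fy=3); B=cv2.resize(b[150:270,240:400],None,fx=3,fy=3)
B=cv2.copyMakeBorder(B,0,0,0,60,0)
cv2.imwrite("pics/crop1.png",cv2.resize(np.vstack([A,B]),None,fx=.83,fy=.83)[:,:,::-1])
p,d=capture("wrist"); cv2.imwrite("pics/wrist0.png",p[:,:,::-1])
print(np.round(camera_model("wrist")["world_from_camera"],3))
E
```

```text
214 [(12, 208, 27), (14, 163, 36), (14, 200, 37), (14, 182, 28), (16, 179, 30), (16, 177, 39)]
216 [(13, 167, 32), (15, 188, 38), (14, 228, 48), (12, 170, 30), (16, 198, 27), (14, 161, 27)]
218 [(15, 178, 73), (13, 193, 94), (12, 233, 136), (11, 228, 115), (16, 206, 26), (13, 226, 26)]
220 [(15, 172, 92), (11, 231, 136), (11, 228, 142), (11, 237, 140), (12, 170, 30), (17, 164, 28)]
222 [(15, 169, 98), (11, 229, 129), (11, 232, 142), (11, 230, 141), (14, 216, 33), (13, 162, 30)]
224 [(15, 177, 98), (10, 233, 68), (12, 237, 130), (11, 241, 110), (17, 188, 34), (14, 177, 52)]
226 [(14, 170, 102), (10, 237, 57), (9, 230, 60), (9, 240, 50), (14, 186, 63), (15, 171, 116)]
228 [(14, 166, 103), (10, 229, 59), (9, 237, 56), (8, 249, 45), (15, 177, 101), (15, 174, 117)]
230 [(14, 170, 99), (10, 216, 59), (10, 223, 56), (10, 249, 44), (14, 171, 124), (15, 169, 122)]
232 [(14, 169, 104), (14, 122, 92), (10, 232, 55), (11, 196, 43), (14, 168, 126), (14, 169, 122)]
234 [(14, 168, 123), (16, 79, 100), (14, 187, 30), (15, 132, 31), (14, 166, 121), (15, 171, 119)]
236 [(13, 173, 121), (16, 74, 110), 
[... 657 characters left out ...]
(15, 119, 124), (15, 130, 104), (11, 180, 58), (10, 174, 63), (16, 120, 123), (15, 120, 125)]
185 [(15, 121, 120), (15, 118, 117), (10, 176, 58), (12, 115, 80), (16, 119, 120), (15, 122, 125)]
187 [(15, 121, 122), (14, 106, 99), (17, 113, 45), (17, 78, 52), (14, 122, 121), (15, 122, 121)]
189 [(13, 130, 116), (13, 115, 95), (18, 56, 55), (17, 50, 71), (13, 138, 111), (15, 121, 120)]
191 [(13, 141, 119), (13, 130, 55), (19, 50, 72), (18, 47, 81), (12, 140, 118), (14, 130, 120)]
193 [(13, 139, 64), (14, 134, 63), (15, 80, 32), (11, 73, 28), (13, 144, 122), (13, 141, 92)]
[[ 1.     0.001 -0.001  0.55 ]
 [ 0.001 -0.963 -0.27   0.07 ]
 [-0.001  0.27  -0.963  0.373]
 [ 0.     0.     0.     1.   ]]
```

View pics/crop1.png

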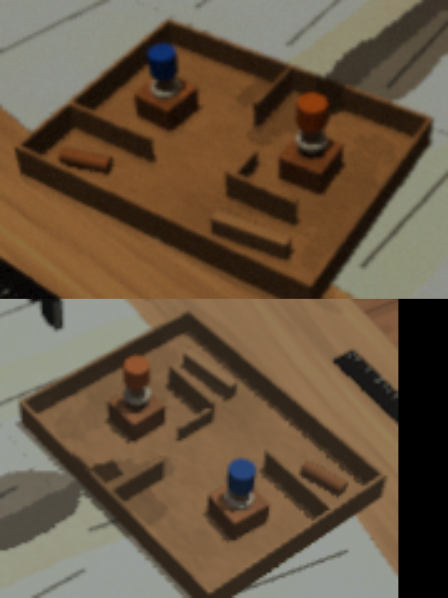

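View pics/wrist0.png

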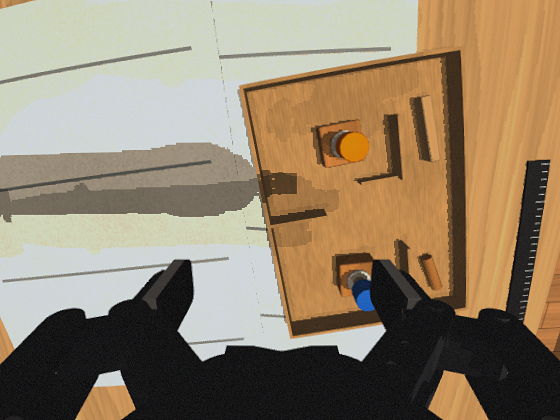

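The crops and the wrist view show the orange post clear of the inner walls. In the wrist view the knob top is at about (352,146) and blue at about (368,292). I retune the masks per view and triangulate.

```bash
cat > edit.py <<'E'
s=open('h.py').read()
a=s.index("def blob"); b=s.index("    if win:")
s=s[:a]+'''TH={"orange":{"scene":((6,205,40),(12,255,255)),"side":((8,150,50),(12,255,255)),"wrist":((8,215,60),(20,255,255))},
"blue":dict.fromkeys(("scene","side","wrist"),((105,140,25),(130,255,255)))}
def blob(p,color,cam,win=None):
    h=cv2.cvtColor(p,cv2.COLOR_RGB2HSV); m=cv2.inRange(h,*TH[color][cam])
'''+s[b:]
open('h.py','w').write(s)
E
python3 edit.py; python3 - <<'E'
from h import *
W={"orange":{"scene":(265,205,310,245),"side":(280,165,312,195),"wrist":(320,115,385,175)},"blue":{"scene":(210,190,240,222),"side":(325,208,350,235)}}
p,d=capture("wrist"); np.savez("pics/wrist0.npz",p=p)
for c in W:
    rb=[]
    for n in W[c]:
        p=np.load(f"pics/{n}0.npz")["p"]; b=blob(p,c,n,W[c][n]); print(c,n,*b[:3]); rb.append(ray(camera_model(n),b[1]))
    print(tri(rb[:2]),"\n",tri(rb))
h=cv2.cvtColor(np.load("pics/wrist0.npz")["p"],cv2.COLOR_RGB2HSV)
print(h[146,325:380:3].tolist())
E
```

```text
orange scene [285. 225.] [284.90643275 224.32163743] [279 217  13  17 171]
orange side [294. 179.] [294.32520325 179.01626016] [289 172  11  15 123]
orange wrist [352.  146.5] [352.19607843 146.14640523] [336 132  33  30 765]
(array([0.6155238 , 0.05250479, 0.08253526]), [np.float64(0.0009240673939898882), np.float64(0.0009240673939899931)]) 
 (array([0.61613409, 0.05323569, 0.08262115]), [np.float64(0.0011110498880162847), np.float64(0.0011704687797475886), np.float64(0.0009382008256696288)])
blue scene [224. 204.] [224.52  203.816] [219 197  11  15 125]
blue side [336.5 221. ] [336.43859649 221.02631579] [332 215  10  13 114]
(array([ 0.64475742, -0.11509793,  0.0719587 ]), [np.float64(0.00133561669823194), np.float64(0.0013356166982319887)]) 
 (array([ 0.64475742, -0.11509793,  0.0719587 ]), [np.float64(0.00133561669823194), np.float64(0.0013356166982319887)])
[[13, 169, 118], [14, 166, 118], [19, 45, 91], [14, 65, 90], [10, 193, 78], [16, 243, 216], [17, 243, 213], [18, 243, 213], [18, 243, 212], [18, 243, 215], [18, 243, 211], [18, 243, 212], [17, 243, 212], [17, 243, 212], [17, 245, 213], [15, 146, 188], [15, 153, 175], [15, 148, 186], [16, 154, 190]]
```

Orange knob centre is about (0.616, 0.053, 0.0825), so roughly 10 to 13 mm proud. Blue checks at z≈0.072 against a nominal 0.069, and the two posts are 170 mm apart. I move above it and refine with two wrist heights.

```bash
python3 - <<'E'
from h import *
Q=[0,.70710678,.70710678,0]
rs=[]
for pos in([.616,.053-.035,.19],[.616,.053,.165]):
    goto(pos,Q); pause(.3); m=camera_model("wrist"); p,d=capture("wrist"); cv2.imwrite(f"pics/w{len(rs)}.png",p[:,:,::-1])
    b=blob(p,"orange","wrist"); print(b[1:]); 
    # top face: bright
    o,r=ray(m,b[3][0]); 
    print("plane .093",o+r*(.093-o[2])/r[2]); rs.append((o,r))
print(tri(rs)); s=read_state(); print(s["t"],s["position"],s["contact_force"],s["grip_width"])
E
```

```text
(array([280.4934334 , 173.56472795]), array([ 263,  154,   36,   39, 1066], dtype=int32), ((280.25, 173.75001525878906), (36.769554138183594, 36.06244659423828), 45.0))
plane .093 [0.61565962 0.05461509 0.093     ]
(array([280.37641723, 224.69538927]), array([ 261,  202,   39,   45, 1323], dtype=int32), ((280.0, 224.0), (44.0, 38.0), 90.0))
plane .093 [0.61570554 0.05769514 0.093     ]
(array([0.6156482 , 0.05207483, 0.07556147]), [np.float64(1.4777698596355497e-06), np.float64(1.4777698596914846e-06)])
1.6417 [0.61639495 0.05194043 0.16559868] [-0.22446601 -0.04946048 -1.12108446] 0.08538709403818125
```

View pics/w1.png

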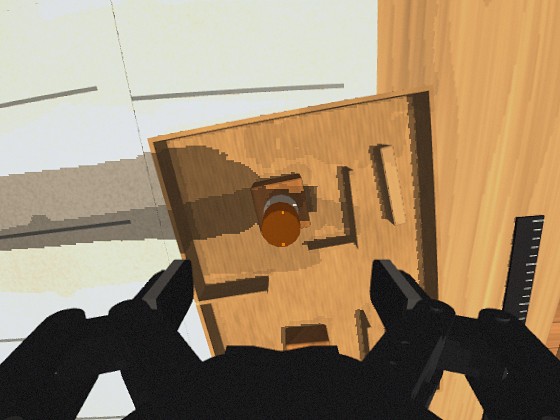

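The knob is centred between the jaws in x at pixel (280,225), with no obstacle at finger height. I check the top with depth, then descend and grip.

```bash
python3 - <<'E'
from h import *
m=camera_model("wrist"); p,d=capture("wrist"); T=np.array(m["world_from_camera"])
f=210/np.tan(np.radians(m["fov_y"])/2)
for v in(212,220,226,232,238):
  for u in (275,285):
    o,r=ray(m,(u,v)); k=d[v,u]/(r@T[:3,2]); print(v,u,np.round(o+k*r,4))
move_l([.6157,.0525,.120],velocity=.1)
print(move_l([.6157,.0525,.078],velocity=.05,contact_N=6))
pause(.3); s=read_state(); print(s["t"],s["position"],s["contact_force"])
E
```

```text
212 275 [0.6122 0.0664 0.0923]
212 285 [0.6191 0.0664 0.0924]
220 275 [0.6121 0.0604 0.0914]
220 285 [0.6191 0.0605 0.092 ]
226 275 [0.6121 0.0562 0.0922]
226 285 [0.6191 0.0567 0.0937]
232 275 [0.6121 0.0521 0.0929]
232 285 [0.6191 0.0513 0.0906]
238 275 [0.6121 0.0475 0.0926]
238 285 [0.6191 0.0475 0.0927]
False
3.5833 [0.61585924 0.05253108 0.07829837] [-0.16933126  0.20475182  1.30487103]
```

Depth puts the top at 0.0923, so the centre is at about 0.079 and the post about 10 mm proud, which agrees with the triangulation. I grip it.

```bash
cat >> h.py <<'E'
def fz(n=10,dt=.02):
    v=[]
    for _ in range(n): v.append(read_state()["contact_force"]); pause(dt)
    return np.mean(v,0),np.std(v,0)
E
python3 - <<'E'
from h import *
move_l([.6157,.0535,.078],velocity=.05); pause(.3)
print(fz()); close_gripper(60); pause(.3); print(fz()); s=read_state()
print(s["t"],s["position"],s["grip_width"],s["finger_force"],s["contact_force"])
E
```

```text
(array([ 0.0344441 , -0.06239756,  0.07646785]), array([0.53705139, 0.38263517, 0.44966325]))
(array([0.32623056, 0.0572437 , 0.99034508]), array([0.70592672, 0.60131849, 0.45695573]))
5.3417 [0.61589565 0.0535075  0.07813088] 0.026342001727501046 58.86544167995453 [0.58088934 0.56599039 1.1011545 ]
```

Gripped cleanly. I press down in small steps, guarding the force.

```bash
python3 - <<'E'
from h import *
z=read_state()["position"][2]
for i in range(40):
    z-=.0006; hit=move_l([.6157,.0535,z],velocity=.01,contact_N=7); F,sd=fz(6); s=read_state()
    print(f'{s["t"]:.2f} cmd {z:.4f} act {s["position"][2]:.4f} F {F.round(1)} {hit}')
    if F[2]>22.5 or hit or z<.058: break
E
```

```text
5.69 cmd 0.0775 act 0.0778 F [ 0.3 -0.5  2.9] False
6.04 cmd 0.0769 act 0.0774 F [-0.7 -0.1  5. ] False
6.39 cmd 0.0763 act 0.0771 F [-1.  -0.3  6.7] False
6.74 cmd 0.0757 act 0.0769 F [-1.8 -0.7  8.3] False
7.09 cmd 0.0751 act 0.0766 F [-2.4 -0.4 10. ] False
7.44 cmd 0.0745 act 0.0764 F [-3.  -0.7 11.4] False
7.79 cmd 0.0739 act 0.0761 F [-3.5 -0.5 12.6] False
8.14 cmd 0.0733 act 0.0757 F [-3.5 -0.3 13.3] False
8.49 cmd 0.0727 act 0.0751 F [-3.9 -0.7 13.4] False
8.84 cmd 0.0721 act 0.0746 F [-4.  -0.8 13.8] False
9.19 cmd 0.0715 act 0.0740 F [-3.5 -0.4 14. ] False
9.54 cmd 0.0709 act 0.0734 F [-3.9 -0.3 13.8] False
9.89 cmd 0.0703 act 0.0728 F [-3.9 -0.5 13.7] False
10.24 cmd 0.0697 act 0.0722 F [-4.  -0.2 13.7] False
10.59 cmd 0.0691 act 0.0715 F [-4.1 -0.7 13.8] False
10.94 cmd 0.0685 act 0.0709 F [-4.  -0.2 13.9] False
11.29 cmd 0.0679 act 0.0704 F [-3.7 -0.6 13.8] False
11.64 cmd 0.0673 act 0.0698 F [-3.6 -0.7 13.8] False
11.99 cmd 0.0667 act 0.0692 F [-3.9 -0.6 13.9] False
12.34 cmd 0.0661 act 0.0686 F [-3.7 -0.6 14. ] False
12.69 cmd 0.0655 act 0.0680 F [-4.2 -0.2 14. ] False
13.04 cmd 0.0649 act 0.0673 F [-3.7 -0.6 13.5] False
13.39 cmd 0.0643 act 0.0668 F [-4.  -0.5 13.8] False
13.74 cmd 0.0637 act 0.0661 F [-4.2 -0.4 14.1] False
14.09 cmd 0.0631 act 0.0655 F [-3.8 -0.4 14. ] False
14.44 cmd 0.0625 act 0.0650 F [-3.8 -0.9 14.3] False
14.79 cmd 0.0619 act 0.0647 F [-4.7 -0.2 15.7] False
15.14 cmd 0.0613 act 0.0645 F [-4.9 -0.8 17.2] False
15.49 cmd 0.0607 act 0.0642 F [-5.4 -0.4 18.9] False
15.84 cmd 0.0601 act 0.0640 F [-6.2 -0.6 20.2] False
16.19 cmd 0.0595 act 0.0637 F [-6.7 -0.5 21.7] False
16.54 cmd 0.0589 act 0.0634 F [-7.2 -0.7 23.1] False
```

The post slid 10.7 mm at a steady 14 N, matching the estimated proud height. The force then rose at 6 N/mm, which means a hard stop. I unload and look.

```bash
python3 - <<'E'
from h import *
z=.0589
while True:
    z+=.0010; move_l([.6157,.0535,z],velocity=.01); F,_=fz(4); s=read_state()
    if F[2]<1.5 or z>.072: break
print(s["t"],z,s["position"],fz()[0],s["grip_width"])
a,_=capture("scene"); b,_=capture("side")
A=cv2.resize(a[190:270,220:330],None,fx=5,fy=5); B=cv2.resize(b[150:230,240:350],None,fx=5,fy=5)
cv2.imwrite("pics/c2.png",cv2.resize(np.hstack([A,B]),(800,290))[:,:,::-1])
E
```

```text
19.3917 0.0679 [0.61582988 0.05348283 0.06748329] [ 2.090433    0.01516371 -0.4316137 ] 0.026073434744227426
```

View pics/c2.png

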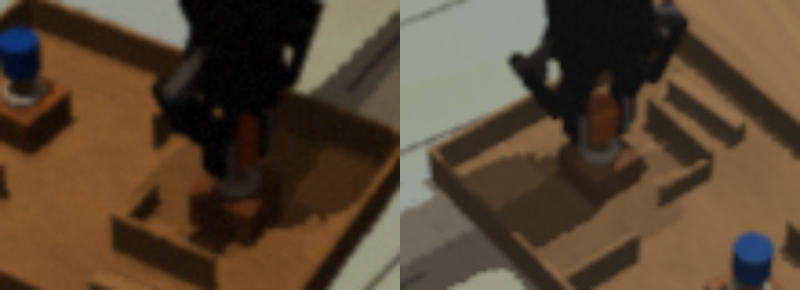

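The collar sits on the block at crop pixel (238,185), and the unloaded height dropped 10.6 mm. Now the pull test.

```bash
python3 - <<'E'
from h import *
z=.0679
while True:
    F,_=fz(8); s=read_state(); print(f'{s["t"]:.2f} {z:.4f} {s["position"][2]:.4f} {F.round(2)}')
    if F[2]<-10.2 or s["position"][2]>.0698: break
    z+=.00025 if F[2]<-8 else .0005
    move_l([.6157,.0535,z],velocity=.003)
for _ in range(4):
    F,_=fz(18); print("hold",read_state()["t"],read_state()["position"][2],F.round(2))
E
```

```text
19.79 0.0679 0.0677 [ 2.63 -0.08 -1.4 ]
20.24 0.0684 0.0682 [ 3.62  0.16 -3.97]
20.69 0.0689 0.0687 [ 4.64  0.38 -6.41]
21.14 0.0694 0.0689 [ 5.3   0.36 -8.36]
21.52 0.0697 0.0690 [ 5.56  0.15 -9.  ]
21.91 0.0699 0.0691 [ 5.95  0.26 -9.84]
22.29 0.0702 0.0693 [  6.11   0.82 -10.21]
hold 22.5917 0.06926094016580978 [  6.34   0.39 -10.31]
hold 22.8917 0.06926129729991144 [  6.14   0.27 -10.31]
hold 23.1917 0.06924965941118288 [  5.99   0.39 -10.13]
hold 23.4917 0.06923321443195563 [  6.14   0.42 -10.2 ]
```

```bash
python3 - <<'E'
from h import *
move_l([.6157,.0535,.07035],velocity=.002)
for _ in range(4):
    F,_=fz(20); print("hold",read_state()["t"],read_state()["position"][2],F.round(2))
z=.07035
while True:
    z-=.0005; move_l([.6157,.0535,z],velocity=.005); F,_=fz(4)
    if F[2]>.5 or z<.065: break
print(z,read_state()["position"],fz()[0])
release(); pause(.3); print(fz()[0])
move_l([.6157,.0535,.12],velocity=.08); goto([.616,.018,.19],[0,.70710678,.70710678,0]); pause(.3)
m=camera_model("wrist"); p,d=capture("wrist"); b=blob(p,"orange","wrist"); v,u=int(b[1][1]),int(b[1][0])
T=np.array(m["world_from_camera"])
for dv in(-3,0,3,6):
    o,r=ray(m,(u,v+dv)); print(np.round(o+d[v+dv,u]/(r@T[:3,2])*r,4))
goto([.55,-.0,.26],[0,.70710678,.70710678,0])
R=[]
for n,w in(("scene",(265,205,310,250)),("side",(280,165,312,200))):
    p,_=capture(n); b=blob(p,"orange",n,w); print(b[1:3]); R.append(ray(camera_model(n),b[1])); cv2.imwrite(f"pics/{n}9.png",p[:,:,::-1])
print(tri(R)); print(read_state()["t"])
A,B=[cv2.imread(f"pics/{n}9.png") for n in("scene","side")]
cv2.imwrite("pics/c3.png",cv2.resize(np.hstack([A[185:275,160:310+20],B[150:240,240:410]]),(800,212)))
E
```

```text
hold 24.075 0.06933927600443429 [  6.1    0.27 -10.59]
hold 24.4083 0.06930132367811521 [  6.24   0.38 -11.02]
hold 24.7417 0.06933919729760549 [  6.54   0.51 -10.99]
hold 25.075 0.0693491796088993 [  6.21   0.35 -10.85]
0.06684999999999999 [0.61578452 0.05349807 0.06728802] [2.30105298 0.02104637 1.34662396]
[ 0.04491588 -0.06812282  0.00171131]
[0.6152 0.0578 0.0821]
[0.6152 0.0554 0.0813]
[0.6152 0.0529 0.0806]
[0.6152 0.0508 0.0817]
(array([284.93167702, 228.00621118]), array([279, 221,  13,  16, 161], dtype=int32))
(array([294.27272727, 181.94545455]), array([290, 176,  10,  14, 110], dtype=int32))
(array([0.61542892, 0.05266482, 0.071434  ]), [np.float64(0.0008642639040824063), np.float64(0.0008642639040825106)])
30.6833
```

View pics/c3.png

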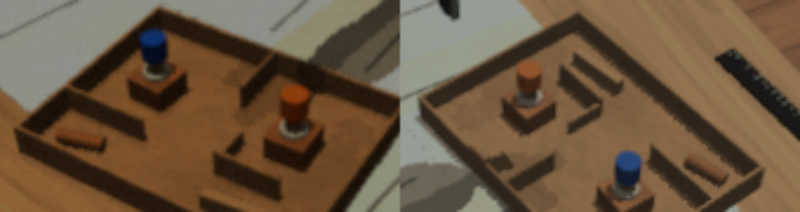

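The collar rests on the block and the knob top is at 0.0815 (0.082 expected when home). The orange centre now triangulates to 0.0714, level with the blue finished post (0.072), and nothing else has moved.

```bash
python3 -c "
from plant import *
print(hand_in())"
```

```text
the job is handed in; nothing more can be done
None
```

The orange-knobbed post is fully home (pressed with about 23 N peak), held a pull of about 10 to 11 N for over 2 s without drawing out, was let go still home, and the job is handed in.

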